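# Touch off a printing block and hold it over its pad

### The job

Pick up the wooden printing block by its handle and carry it over the jars, without knocking anything, to the print stand, and there, square over the cork pad with their edges in line, lower it gently until you feel it touch the pad. Then lift it straight back off by about 8 mm and keep holding it there, level, still, in line with the pad and touching nothing but the gripper; the program finishes while holding it.

Things in the scene. Friction and masses are not known exactly. Their poses are not given: they have to be found in the camera images.
- block: Loose wooden printing block, 0.2 to 0.45 kg, face down on the table. Origin: centre of its underside (the face); z up, x along its long side. Body 100 (x) x 70 (y) x 24 mm; centred on its back a foot 76 x 30 mm up to z = 29 mm, then an upright bar handle 70 mm long (x), 20 thick (y), top at z = 74 mm: grasp it from above across the 20 mm. Balanced; same turned half round.
- block_face (a point): Centre of the block's printing face (the same point and axes as block).
- stand: Fixed rigid print stand across the row of jars from the block: aluminium slab 160 (x) x 130 (y) mm with a cork pad centred on top, 12 mm thick, 100 (x) x 70 (y) mm, the same outline as the block. Its height varies: the pad's top is 37 to 57 mm above the table. Origin on its axis 57 mm below the pad's top; z up, x along the long side.
- pad_top (a point): Centre of the top of the cork pad; axes as stand (x along the long side).
- cup: Bystander, loose, to be left standing: steel measuring cup, 70 mm wide, 72 tall; one of the row of four that runs away from the robot along the middle of the table between the block and the stand. Origin: centre of its underside.
- jar_near: Bystander, loose, to be left standing: small screw-lid jar, 52 mm wide, 78 tall; one of the row of four that runs away from the robot along the middle of the table between the block and the stand. Origin: centre of its underside.
- wide_jar: Bystander, loose, to be left standing: wide screw-lid jar, 65 mm wide, 97 tall; one of the row of four that runs away from the robot along the middle of the table between the block and the stand. Origin: centre of its underside.
- tall_bottle: Bystander, loose, to be left standing: tall screw-cap bottle, 68 mm wide, 163 tall; one of the row of four that runs away from the robot along the middle of the table between the block and the stand. Origin: centre of its underside.
- tape: Bystander, loose, to be left standing: roll of masking tape lying flat, 104 mm wide, 24 tall; behind the left working place. Origin: centre of its underside.
- jar_far: Bystander, loose, to be left standing: small screw-lid jar, 52 mm wide, 78 tall; behind the right working place. Origin: centre of its underside.
Not all that is in view belongs to the job. Several things have the shape of the block; the one meant has the colours described above.

How it is judged:
On the way, in this order (a step that is already met when the one before it is completed fails the run):
1. the block, held, passes over the row of jars (height (world z) of block_face above 0.075 m and world y of block_face between -0.05 and 0.05 m and world x of block_face above 0.3 m and contact force between the fingers and block above 1 N), for 0.02 s.
2. the block, held in line with the pad, touches the pad (contact force between block and stand above 0.5 N and horizontal distance between block_face and pad_top below 0.012 m and angle between the x axis of block_face and the x axis of pad_top, either way round below 0.14 rad and z of block_face in the frame of pad_top below 0.003 m and contact force between the fingers and block above 1 N), for 0.02 s.
At the end, for the whole second after the job is handed in: The fingers hold the block still over the pad: its face 4 to 13 mm above the pad, centred within 7 mm, long sides parallel within 0.1 rad (either way round), tilt below 0.06 rad, not touching the stand. Before that it has touched the pad within 12 mm and 0.14 rad of in line (z of block_face in the frame of pad_top between 0.004 and 0.013 m and horizontal distance between block_face and pad_top below 0.007 m and angle between the x axis of block_face and the x axis of pad_top, either way round below 0.1 rad and angle between block's own z axis and vertical below 0.06 rad and contact force between block and stand below 0.05 N and contact force between the fingers and block above 1 N and linear speed of block below 0.02 m/s); the arm keeps its last pose, push and grip.
It fails at once if the block is pressed or banged on the stand with more than 40 N (contact force between block and stand above 40 N).
It fails at once if a bystander is shifted by more than 20 mm (distance of any of cup, jar_near, wide_jar, tall_bottle, tape, jar_far from where it was at the start of the episode above 0.02 m).
It fails at once if a bystander is tipped (angle between any of cup, jar_near, wide_jar, tall_bottle, tape, jar_far's own z axis and vertical above 0.35 rad).
It fails at once if the block hits a bystander (contact force between block and cup above 1 N or contact force between block and jar_near above 1 N or contact force between block and wide_jar above 1 N or contact force between block and tall_bottle above 1 N or contact force between block and tape above 1 N or contact force between block and jar_far above 1 N).
It also fails if it takes over 48 s, if anything falls off the work surface, if the arm or the gripper's body presses on something with over 40 N, if the wrist force passes 120 N, or if a joint passes its speed limit or range.

### The arm

A 6-joint arm with a two-finger parallel gripper is mounted at the origin on the work surface; the furniture and walls round the work are solid. World frame = base frame: x ahead of the robot, y to its left, z up, the work surface at z = 0. Lengths are in m, angles in rad, forces in N, time in s.
With the tool pointing down it reaches from about 0.35 to 0.775 m from the base axis. Payload 7.3 kg.
Tool frame: the origin (TCP) lies at the very end of the fingers, on their centre line; the grasp point (between the pads) lies 19 mm behind it; z points along the fingers, y is the direction in which the jaws open and shut (so a half turn about z gives the same grasp; the last joint's range is limited). The gripper opens to 92 mm and grips with 3 to 60 N. Pads are 19 mm wide; open, the fingers measure 130 mm over their backs; the gripper's body (75 mm by 190 mm) begins 47 mm behind the grasp point.
Start: joints at [1.138, 0.342, 1.524, -0, 1.275, -0.146], TCP at [0.148, 0.504, 0.227] pointing down, gripper open.
Joint ranges: [-2.53, 2.53], [-0.77, 2.02], [0.04, 2.7], [-1, 4.14], [0.28, 2.66], [-3.11, 3.11]. Speed limits (rad/s): [2.57, 2.57, 3.14, 3.14, 3.14, 3.14].

### API

Orientations are given as [roll, pitch, yaw] about the fixed x, y, z axes, in that order (R = Rz(yaw) Ry(pitch) Rx(roll)).
In Python, from cell import observe, read_camera, camera_info, hand_in gives the robot as it stands.
- The arm moves only by the tool jog_arm, never from a script. Its argument "rows" is one flat list of numbers, 5 for each row, row after row: the finger opening in mm, from 0 to 91.8, then the shift along the tool's x, y, z in mm, then the turn about the tool's z in degrees. In form: [gripper, tx, ty, tz, roll, gripper, tx, ty, tz, roll, ...]. A call has 1 to 20 rows; each row shifts and turns the commanded pose from where the row before left it, along the tool's axes as they then stand; what a row does not reach is not made up. A row lasts 1/10 s, in which the tool goes at most 50 mm and 8.59 degrees, less where a joint would pass 70% of its speed; a pose out of reach is approached as far as the arm can. A call with a gripper value outside its range is refused whole. The fingers move at their own pace and stop on an object; "grip_force" is the grip in N (left out, the last holds). Time passes only in rows, so rows that do not move let the fingers close. It gives the time, the measured TCP pose, the force and the opening at its end, in the units of the state.
- observe(): the state, without advancing time (a new reading comes with each control period).
- read_camera(name): name is "scene" or "side" or "wrist"; returns (picture, depth): 420x560x3 uint8, red, green, blue; 420x560 float32, m along the optical axis (not along the pixel's ray), 0 where there is no reading.
- camera_info(name): a dict with "fx", "fy", "cx", "cy" (pixels), "extrinsics" (4x4, takes a point from camera to world coordinates); the wrist camera has in their place "tool_from_camera" (4x4, takes a point from camera to tool coordinates, whose origin is the TCP and whose axes are the flange's). Camera axes: x right, y up, looking along -z (the intrinsics and any distortion apply to the point x, -y, -z); pixel columns grow to the right and rows downward; lengths in m; the calibration is good to about 2 mm. A picture is of the moment at which its call begins: read the wrist's pose just before it. camera_info takes no time and is no camera call.
- hand_in(): hands the job in, once; it reports no verdict.
The state is a dict: "time": time; "qpos": joint angles; "qvel": joint speeds; "joint_efforts": joint torques, N m; "tool_pos": TCP position; "tool_rot": TCP orientation; "contact_force": force on the tool from outside, world axes, zero at the start; "torque": the same for the moment, N m; "opening": finger opening in m.
Only numpy, scipy, OpenCV 4.12 (cv2) and the standard library are available. Lean on these libraries where they do the work, as an engineer would, in place of code of your own. Each camera call takes 0.05 s, during which the arm holds its last target. There are 200 camera calls.

## Working session

There is one attempt and no reset: what is moved stays moved. The work goes in short steps, Python scripts to look and compute and a tool call to move; the robot and the scene stay as the last step left them, time stands still between calls to the robot, and variables do not carry over. Pictures are saved under pics/ and viewed, about 8 in all and at most 12, crops included, and the job is handed in when it is done.

Besides the shell and the picture viewer there is one more tool, called as name(argument=value, ...) on one line, values as JSON. jog_arm: Moves the arm, as the interface text tells. Its arguments: {"type":"object","properties":{"rows":{"type":"array","items":{"type":"number"}},"grip_force":{"type":"number"}},"required":["rows"]}

```bash
mkdir -p pics
cat > h.py <<'E'
import numpy as np,cv2
from cell import *
def grab(n):
    s=observe(); p,d=read_camera(n); i=camera_info(n)
    np.savez(f'pics/{n}.npz',p=p,d=d); return s,p,d,i
def cloud(d,i,T=None):
    v,u=np.mgrid[:d.shape[0],:d.shape[1]]
    P=np.stack([(u-i['cx'])/i['fx']*d,-(v-i['cy'])/i['fy']*d,-d,np.ones_like(d)],-1)
    W=P@np.array(i['extrinsics'] if T is None else T).T
    W=W[...,:3]; W[d==0]=np.nan; return W
E
python3 - <<'E'
from h import *
print(observe())
for n in('scene','side'):
    s,p,d,i=grab(n); print({k:np.round(v,3).tolist() if not isinstance(v,str) else v for k,v in i.items()})
    cv2.imwrite(f'pics/{n}0.png',p[...,::-1]); np.save(f'pics/{n}W.npy',cloud(d,i))
print(camera_info('wrist'))
E
```

```text
{'time': 0.0, 'qpos': array([ 1.13801084e+00,  3.42752654e-01,  1.52504125e+00,  5.65503828e-06,
        1.27536616e+00, -1.46007553e-01]), 'qvel': array([ 0.00206617,  0.00074131, -0.00077161, -0.00073629,  0.00128108,
        0.00031574]), 'joint_efforts': array([-8.28740008e-05, -4.31245816e+01, -2.44216669e+01,  7.17364135e-02,
        5.59779222e-02, -1.17519794e-04]), 'tool_pos': array([0.14831087, 0.50319011, 0.22602096]), 'tool_rot': array([-3.14004271e+00, -2.33390522e-04,  2.85481289e+00]), 'contact_force': array([-0.20366537, -0.36965338, -0.17032874]), 'torque': array([-0.00516551,  0.01989548,  0.01325809]), 'opening': 0.0920161220519205}
{'fx': 471.852, 'fy': 471.852, 'cx': 284.446, 'cy': 217.394, 'extrinsics': [[-0.602, 0.568, -0.561, -0.441], [-0.798, -0.444, 0.408, 0.678], [-0.017, 0.693, 0.721, 1.159], [0.0, 0.0, 0.0, 1.0]]}
{'fx': 434.628, 'fy': 434.628, 'cx': 280.743, 'cy': 210.21, 'extrinsics': [[0.882, 0.185, -0.434, -0.027], [-0.472, 0.35, -0.809, -0.874], [0.002, 0.919, 0.395, 0.53], [0.0, 0.0, 0.0, 1.0]]}
{'fx': 298.22360521288647, 'fy': 298.22360521288647, 'cx': 279.927185883062, 'cy': 211.96959170730156, 'tool_from_camera': array([[ 8.37608449e-04,  9.67647871e-01,  2.52303182e-01,
         6.89338473e-02],
       [ 9.99999022e-01, -5.28030889e-04, -1.29471084e-03,
         5.20013159e-04],
       [-1.11960032e-03,  2.52304019e-01, -9.67647368e-01,
        -1.58448890e-01],
       [ 0.00000000e+00,  0.00000000e+00,  0.00000000e+00,
         1.00000000e+00]])}
```

View pics/scene0.png

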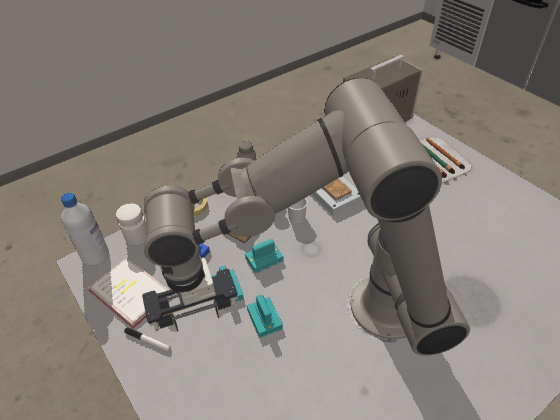

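View pics/side0.png

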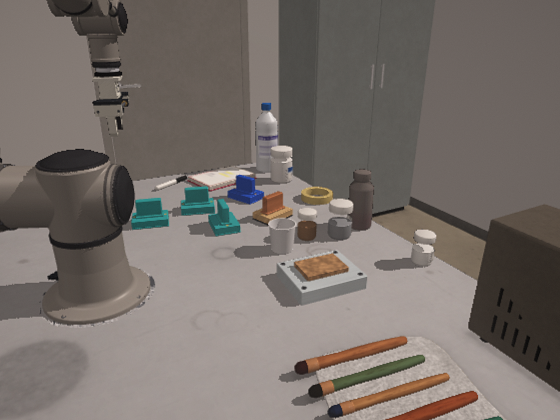

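The side view shows the wooden block at (272,210), with teal and blue lookalikes around it. The row of cup, jar, wide jar and bottle runs from (282,237) to (361,200). The stand with its cork pad is at (321,270), the tape at (317,196) and jar_far at (424,245).

```bash
cat > m.py <<'E'
from h import *
p=np.load('pics/side.npz')['p'];W=np.load('pics/sideW.npy')
hsv=cv2.cvtColor(p,cv2.COLOR_RGB2HSV)
def reg(u0,u1,v0,v1,zlo,zhi,smin=0,name=''):
    m=np.zeros(p.shape[:2],bool);m[v0:v1,u0:u1]=1
    m&=(W[...,2]>zlo)&(W[...,2]<zhi)&(hsv[...,1]>=smin)
    P=W[m]; 
    if len(P)<5: print(name,len(P));return
    r=cv2.minAreaRect((P[:,:2]*1000).astype(np.float32))
    print(name,len(P),'mean',P.mean(0).round(4),'min',P.min(0).round(3),'max',P.max(0).round(3),'rect',np.round(r[0],1),np.round(r[1],1),round(r[2],1),'z5/50/95',np.percentile(P[:,2],[5,50,95]).round(4))
reg(245,300,185,225,.005,.022,90,'blk low'); reg(245,300,185,225,.0225,.027,90,'blk top24')
reg(245,300,185,225,.035,.07,90,'handle side');reg(245,300,185,225,.071,.08,90,'handle top')
reg(290,352,250,285,.03,.065,90,'pad');reg(275,370,250,300,.005,.065,0,'stand')
for n,b in dict(cup=(268,297,220,255),jarn=(296,320,207,240),wide=(326,355,200,240),bottle=(348,376,168,232),tape=(300,336,186,206),jarfar=(410,440,230,266)).items(): reg(*b,.012,.2,0,n)
E
python3 m.py
python3 - <<'E'
import cv2
a=cv2.imread('pics/side0.png')[160:310,230:390]
cv2.imwrite('pics/crop1.png',cv2.resize(a,None,fx=4,fy=4,interpolation=cv2.INTER_CUBIC)[:600])
E
```

```text
blk low 332 mean [0.5023 0.2127 0.0158] min [0.451 0.129 0.005] max [0.565 0.355 0.022] rect [503.8 242. ] [112.  221.1] 3.6 z5/50/95 [0.0063 0.0174 0.0217]
blk top24 135 mean [0.5042 0.2047 0.0242] min [0.453 0.128 0.023] max [0.555 0.352 0.027] rect [499.2 240.5] [101.1 221.7] 4.0 z5/50/95 [0.0226 0.0238 0.0267]
handle side 279 mean [0.505  0.1968 0.0507] min [0.472 0.026 0.035] max [0.543 0.348 0.07 ] rect [509.5 186.4] [317.4  68.6] 82.5 z5/50/95 [0.0359 0.0495 0.0673]
handle top 49 mean [0.5071 0.1741 0.0723] min [0.476 0.161 0.071] max [0.541 0.19  0.074] rect [508.  175.5] [65.9 18.2] 18.8 z5/50/95 [0.0712 0.0723 0.0738]
pad 899 mean [ 0.4389 -0.1903  0.0421] min [ 0.39  -0.224  0.031] max [ 0.506 -0.146  0.045] rect [ 447.8 -185.2] [ 72.3 112. ] 86.0 z5/50/95 [0.0361 0.0428 0.0444]
stand 3103 mean [ 0.4295 -0.2024  0.0304] min [ 0.358 -0.257  0.005] max [ 0.525 -0.023  0.045] rect [ 445.6 -139.4] [226.1 161.4] 85.3 z5/50/95 [0.0094 0.0312 0.0438]
cup 725 mean [ 0.4348 -0.0181  0.0478] min [ 0.404 -0.045  0.012] max [0.477 0.133 0.072] rect [462.7  37.4] [180.6  67.6] 63.6 z5/50/95 [0.017  0.0506 0.0702]
jarn 498 mean [0.5249 0.0095 0.0479] min [ 0.504 -0.009  0.012] max [0.556 0.044 0.078] rect [528.8  16.2] [50.7 51.8] 49.5 z5/50/95 [0.0161 0.0384 0.0768]
wide 843 mean [ 0.6124 -0.0228  0.0567] min [ 0.58  -0.048  0.012] max [0.707 0.189 0.098] rect [669.3  61. ] [257.4  74.2] 57.4 z5/50/95 [0.0159 0.0419 0.0962]
bottle 1299 mean [ 0.6815 -0.0102  0.09  ] min [ 0.615 -0.048  0.012] max [0.724 0.035 0.163] rect [663.7  -2.3] [116.4  65.2] 14.2 z5/50/95 [0.0216 0.0918 0.1607]
tape 325 mean [0.6888 0.2077 0.0289] min [ 0.583 -0.022  0.012] max [0.757 0.296 0.097] rect [640.3 144.6] [340.6 101.6] 56.6 z5/50/95 [0.0131 0.0212 0.0958]
jarfar 663 mean [ 0.6981 -0.233   0.0483] min [ 0.679 -0.253  0.012] max [ 0.733 -0.201  0.078] rect [ 705.1 -228.1] [50.  52.3] 52.6 z5/50/95 [0.0157 0.0387 0.0768]
```

View pics/crop1.png

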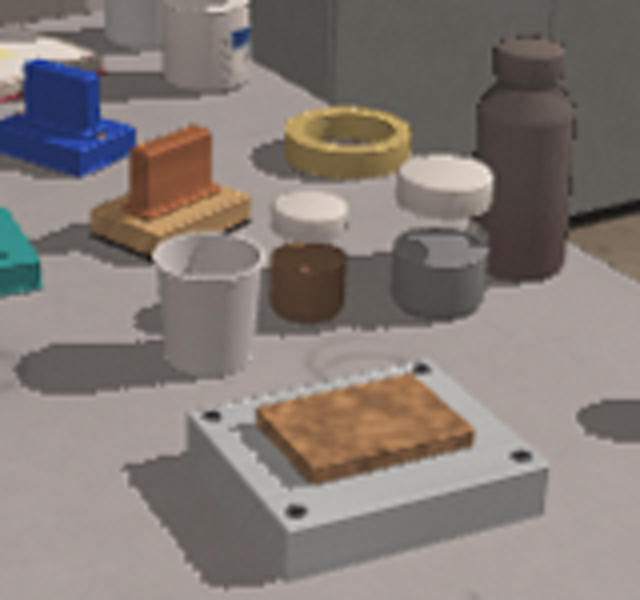

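The crop confirms the wooden block, with its orange-brown handle at about (172,170). The cork pad's corners are near (257,410), (405,377), (473,435) and (310,478), squarely on the slab. Heights match the given sizes: handle top 74 mm, jars 78, 97 and 163, and pad top about 44 mm. I'll move above the block.

jog_arm(rows=[60,0,0,0,-7.04,60,0,0,0,-7.04,60,0,0,0,-7.04,60,0,0,0,-7.04,60,0,0,0,-7.04,60,-15.7,-28.4,0,0,60,-15.7,-28.4,0,0,60,-15.7,-28.4,0,0,60,-15.7,-28.4,0,0,60,-15.7,-28.4,0,0,60,-15.7,-28.4,0,0,60,-15.7,-28.4,0,0,60,-15.7,-28.4,0,0,60,-15.7,-28.4,0,0,60,-15.7,-28.4,0,0,60,-15.7,-28.4,0,0,60,-15.7,-28.4,0,0,60,-15.7,-28.4,0,0,60,-15.7,-28.4,0,0,60,-15.7,-28.4,0,0], grip_force=30)

```text
time: 2.1
tool_pos: [0.5092, 0.1749, 0.2264]
tool_rot: [3.141, -0.001, -2.814]
contact_force: [0.3, 0.1, -0.1]
opening: 0.0603
```

jog_arm(rows=[60,0,0,0,0,60,0,0,0,0])

```text
time: 2.3
tool_pos: [0.5084, 0.1756, 0.2261]
tool_rot: [3.141, -0.001, -2.816]
contact_force: [-0.9, -0.1, 0.1]
opening: 0.0601
```

```bash
cat > w.py <<'E'
from h import *
from scipy.spatial.transform import Rotation as R
def wrist(name):
    s,p,d,i=grab('wrist'); T=np.eye(4);T[:3,:3]=R.from_euler('xyz',s['tool_rot']).as_matrix();T[:3,3]=s['tool_pos']
    W=cloud(d,i,T@i['tool_from_camera']); cv2.imwrite(f'pics/{name}.png',p[...,::-1]); np.save('pics/wristW.npy',W)
    print('t',s['time'],s['tool_pos'].round(4),s['tool_rot'].round(4),s['contact_force'].round(2),s['opening'])
    return s,p,W
def rect(W,m,name):
    P=W[m]; r=cv2.minAreaRect((P[:,:2]*1000).astype(np.float32)); print(name,len(P),'mean',P.mean(0).round(4),np.round(r[0],1),np.round(r[1],1),round(r[2],1),'z',np.percentile(P[:,2],[5,50,95]).round(4))
E
python3 - <<'E'
from w import *
s,p,W=wrist('wrist1'); near=np.hypot(W[...,0]-.508,W[...,1]-.1755)
rect(W,(near<.045)&(W[...,2]>.069)&(W[...,2]<.08),'handle top')
rect(W,(near<.07)&(W[...,2]>.021)&(W[...,2]<.035),'body')
E
```

```text
t 2.3 [0.5084 0.1756 0.2261] [ 3.1410e+00 -1.4000e-03 -2.8155e+00] [-0.88 -0.08  0.1 ] 0.06013125949900682
handle top 1137 mean [0.5057 0.1772 0.0739] [506.8 177.9] [68.9 19. ] 18.3 z [0.0718 0.074  0.0754]
body 3334 mean [0.5026 0.1759 0.0249] [507.6 177.7] [100.3  70. ] 18.6 z [0.023  0.0244 0.0293]
```

View pics/wrist1.png

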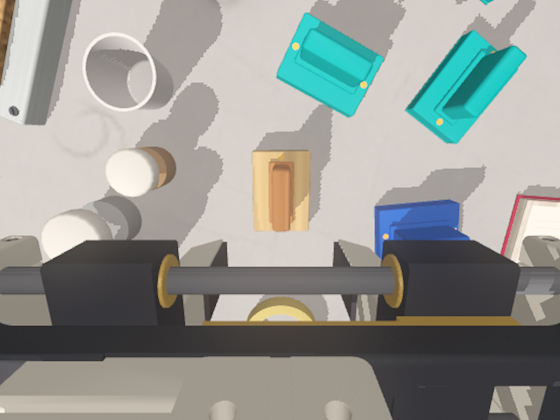

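The wrist view shows the wooden block at (281,192), aligned with the tool, and both fingers clear of everything else. Its handle and body footprints measure 69x19 and 100x70 mm as specified, with the centre at (0.507, 0.178) and 18.5° yaw. I'll descend and grip.

jog_arm(rows=[60,0.5,2.3,0,0,60,0,0,19,0,60,0,0,19,0,60,0,0,19,0,60,0,0,19,0,60,0,0,19,0,60,0,0,19,0,60,0,0,19,0,60,0,0,19,0,60,0,0,19,0,60,0,0,6,0,60,0,0,6,0,60,0,0,5,0,60,0,0,0,0,60,0,0,0,0])

```text
time: 3.85
tool_pos: [0.5076, 0.1781, 0.0392]
tool_rot: [-3.142, 0.001, -2.814]
contact_force: [-0.7, -0.5, -0.2]
opening: 0.0596
```

jog_arm(rows=[10,0,0,0,0,10,0,0,0,0,10,0,0,0,0,10,0,0,0,0,10,0,0,0,0,10,0,0,0,0,10,0,0,0,0,10,0,0,0,0], grip_force=40)

```text
time: 4.65
tool_pos: [0.5074, 0.1779, 0.0388]
tool_rot: [-3.141, 0.0, -2.814]
contact_force: [0.7, -1.1, 0.1]
opening: 0.0197
```

jog_arm(rows=[10,0,0,-5,0,10,0,0,-10,0,10,0,0,-15,0,10,0,0,-20,0,10,0,0,-20,0,10,0,0,-20,0,10,0,0,-20,0,10,0,0,-15,0,10,0,0,-5,0,10,0,0,0,0])

```text
time: 5.65
tool_pos: [0.5074, 0.1781, 0.1695]
tool_rot: [3.142, 0.001, -2.814]
contact_force: [0.8, -0.3, -3.8]
opening: 0.0196
```

jog_arm(rows=[10,5.1,-9.25,0,0,10,10.2,-18.5,0,0,10,10.2,-18.5,0,0,10,10.2,-18.5,0,0,10,10.2,-18.5,0,0,10,10.2,-18.5,0,0,10,10.2,-18.5,0,0,10,10.2,-18.5,0,0,10,10.2,-18.5,0,0,10,10.2,-18.5,0,0,10,5.1,-9.25,0,0,10,0,0,0,0,10,0,0,0,0])

```text
time: 6.95
tool_pos: [0.47, -0.0297, 0.1684]
tool_rot: [3.141, -0.0, -2.815]
contact_force: [-0.1, 0.5, -4.3]
opening: 0.0198
```

Run:
```python
from w import *
s,p,W=wrist('wrist2')
hsv=cv2.cvtColor(p,cv2.COLOR_RGB2HSV)
near=np.hypot(W[...,0]-.448,W[...,1]+.185)
rect(W,(near<.075)&(W[...,2]>.038)&(W[...,2]<.05),'pad top z')
rect(W,(near<.075)&(W[...,2]>.038)&(W[...,2]<.05)&(hsv[...,1]>90),'pad top z+sat')
rect(W,(near<.13)&(W[...,2]>.026)&(W[...,2]<.036),'slab')
t=s['tool_pos'];nt=np.hypot(W[...,0]-t[0],W[...,1]-t[1])
rect(W,(nt<.045)&(W[...,2]>t[2]+.028)&(W[...,2]<t[2]+.042),'handle')
rect(W,(nt<.065)&(W[...,2]>t[2]-.02)&(W[...,2]<t[2]-.007),'body')
```

```text
t 6.95 [ 0.47   -0.0297  0.1684] [ 3.1408e+00 -4.0000e-04 -2.8147e+00] [-0.06  0.54 -4.27] 0.019841774431309626
pad top z 8941 mean [ 0.4402 -0.1821  0.0445] [ 442.5 -182.9] [ 70.9 100. ] 85.7 z [0.0432 0.0445 0.0457]
pad top z+sat 8663 mean [ 0.4403 -0.1817  0.0445] [ 442.7 -182.3] [69.7 98.7] 85.7 z [0.0433 0.0445 0.0457]
slab 14924 mean [ 0.4339 -0.18    0.0325] [ 442.1 -182.8] [130.3 159.4] 85.7 z [0.0311 0.0325 0.0339]
handle 3692 mean [ 0.4578 -0.0327  0.2032] [462.1 -31.3] [54.  34.2] 17.8 z [0.1998 0.2036 0.2049]
body 6722 mean [ 0.4402 -0.0387  0.1545] [469.7 -28.6] [99.6 70.2] 18.8 z [0.1527 0.1541 0.1589]
```

View pics/wrist2.png

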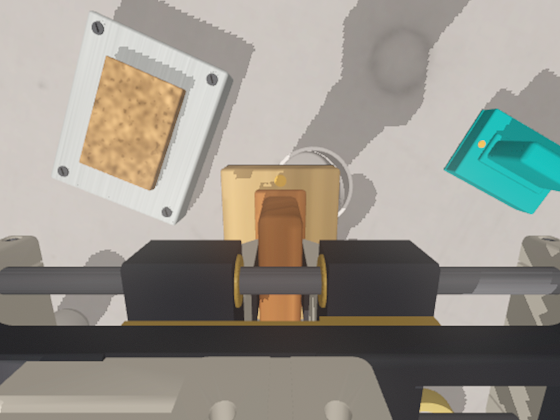

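The pad is fully visible at (132,122), with the held block level and square in the jaws. Pad and slab agree on centre (0.4424, -0.1828), top at 44.5 mm and yaw -4.3°. I'll turn 23° and carry the block over.

jog_arm(rows=[10,0,0,0,4,10,0,0,0,7.5,10,0,0,0,7.5,10,0,0,0,4,10,0.8,-7.8,0,0,10,1.57,-15.6,0,0,10,1.57,-15.6,0,0,10,1.57,-15.6,0,0,10,1.57,-15.6,0,0,10,1.57,-15.6,0,0,10,1.57,-15.6,0,0,10,1.57,-15.6,0,0,10,1.57,-15.6,0,0,10,1.57,-15.6,0,0,10,0.8,-7.8,0,0,10,0,0,0,0,10,0,0,0,0])

```text
time: 8.7
tool_pos: [0.443, -0.1839, 0.1686]
tool_rot: [3.141, -0.0, 3.068]
contact_force: [-0.0, 0.2, -3.7]
opening: 0.0196
```

jog_arm(rows=[10,0,0,8,0,10,0,0,12,0,10,0,0,12,0,10,0,0,12,0,10,0,0,12,0,10,0,0,10,0,10,0,0,5,0,10,0,0,0,0,10,0,0,0,0])

```text
time: 9.6
tool_pos: [0.4433, -0.1844, 0.0979]
tool_rot: [-3.141, 0.0, 3.068]
contact_force: [0.4, -0.4, -3.0]
opening: 0.02
```

Run:
```python
from w import *
s,p,W=wrist('wrist3')
t=s['tool_pos'];nt=np.hypot(W[...,0]-t[0],W[...,1]-t[1])
rect(W,(nt<.065)&(W[...,2]>t[2]-.02)&(W[...,2]<t[2]-.007),'body')
near=np.hypot(W[...,0]-.442,W[...,1]+.183)
rect(W,(near<.13)&(W[...,2]>.026)&(W[...,2]<.036),'slab')
s,p,d,i=grab('side');W=cloud(d,i);np.save('pics/sideW.npy',W)
cv2.imwrite('pics/side2.png',cv2.resize(p[190:310,240:400,::-1],None,fx=4,fy=4,interpolation=cv2.INTER_CUBIC))
n2=np.hypot(W[...,0]-.442,W[...,1]+.183)
rect(W,(n2<.07)&(W[...,2]>t[2]-.019)&(W[...,2]<t[2]-.01),'body side view')
rect(W,(n2<.12)&(W[...,2]>.03)&(W[...,2]<.035),'slab side view')
```

```text
t 9.6 [ 0.4433 -0.1844  0.0979] [-3.1415e+00  4.0000e-04  3.0680e+00] [ 0.43 -0.39 -3.03] 0.01995080910445149
body 6714 mean [ 0.4119 -0.1813  0.0839] [ 443.  -183.6] [ 70.2 100. ] 85.7 z [0.0822 0.0835 0.0884]
slab 11657 mean [ 0.3932 -0.1789  0.0327] [ 408.8 -180.5] [130.4  92.6] 85.6 z [0.0314 0.0327 0.034 ]
body side view 519 mean [ 0.4341 -0.1984  0.0827] [ 443.  -185.5] [ 72.1 100. ] 84.7 z [0.0799 0.0822 0.0872]
slab side view 1011 mean [ 0.4224 -0.2075  0.0315] [ 442.2 -185.4] [128.5 160.7] 84.6 z [0.0302 0.0313 0.0336]
```

View pics/side2.png

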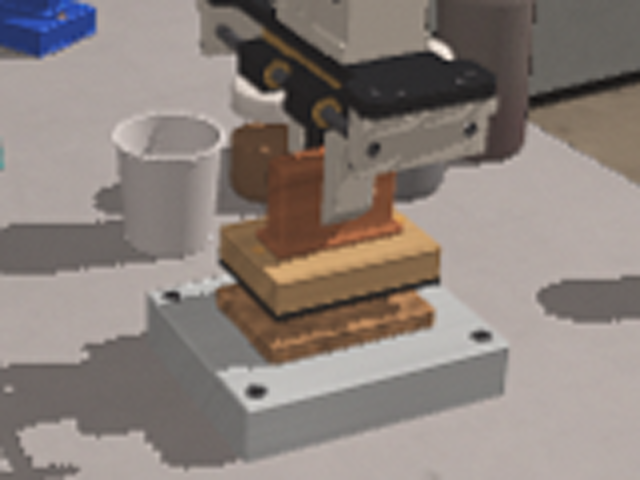

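The side crop shows the block hovering level and square over the pad, and both cameras agree within 1 mm and 0.2°. I'll lower it gently, with contact expected about 14.6 mm down.

jog_arm(rows=[10,-0.6,0,3,0,10,0,0,3,0,10,0,0,2,0,10,0,0,2,0,10,0,0,1,0,10,0,0,0.5,0,10,0,0,0.5,0,10,0,0,0,0,10,0,0,0,0])

```text
time: 10.6
tool_pos: [0.4437, -0.1844, 0.0857]
tool_rot: [3.142, 0.0, 3.068]
contact_force: [-0.3, -0.1, -4.1]
opening: 0.0199
```

jog_arm(rows=[10,0,0,0.5,0,10,0,0,0.5,0,10,0,0,0,0,10,0,0,0,0])

```text
time: 11.0
tool_pos: [0.4437, -0.1844, 0.0847]
tool_rot: [3.142, 0.0, 3.068]
contact_force: [-0.2, -0.4, -3.4]
opening: 0.02
```

jog_arm(rows=[10,0,0,0.5,0,10,0,0,0,0,10,0,0,0,0])

```text
time: 11.3
tool_pos: [0.4437, -0.1844, 0.0842]
tool_rot: [3.141, -0.0, 3.068]
contact_force: [0.6, -0.5, -2.4]
opening: 0.0199
```

jog_arm(rows=[10,1.3,0.5,0,0,10,0,0,0,0,10,0,0,0,0])

```text
time: 11.6
tool_pos: [0.4424, -0.1838, 0.0842]
tool_rot: [3.142, 0.0, 3.068]
contact_force: [-1.4, 0.4, -4.1]
opening: 0.0195
```

jog_arm(rows=[10,0,0,0.5,0,10,0,0,0,0,10,0,0,0,0])

```text
time: 11.9
tool_pos: [0.4424, -0.1838, 0.0837]
tool_rot: [3.142, 0.0, 3.068]
contact_force: [-0.7, -0.4, -3.8]
opening: 0.0196
```

jog_arm(rows=[10,0,0,0.4,0,10,0,0,0,0,10,0,0,0,0])

```text
time: 12.2
tool_pos: [0.4424, -0.1838, 0.0833]
tool_rot: [3.142, 0.0, 3.068]
contact_force: [0.4, -0.0, -4.0]
opening: 0.02
```

jog_arm(rows=[10,0,0,0.4,0,10,0,0,0,0,10,0,0,0,0])

```text
time: 12.5
tool_pos: [0.4424, -0.1839, 0.0832]
tool_rot: [-3.142, 0.0, 3.068]
contact_force: [-0.7, 0.0, 2.0]
opening: 0.0198
```

jog_arm(rows=[10,0,0,0.4,0,10,0,0,0,0,10,0,0,0,0])

```text
time: 12.8
tool_pos: [0.4425, -0.1838, 0.0832]
tool_rot: [-3.141, 0.0, 3.068]
contact_force: [-2.7, 1.9, 6.4]
opening: 0.02
```

I felt contact: the vertical force went from -4 to +6.4 N and the height stopped at 83.2 mm. The commanded pose is about 0.6 mm below that, so I'll lift 8.6 mm.

jog_arm(rows=[10,0,0,-0.6,0,10,0,0,-1.5,0,10,0,0,-2,0,10,0,0,-2,0,10,0,0,-1.5,0,10,0,0,-1,0,10,0,0,0,0,10,0,0,0,0,10,0,0,0,0,10,0,0,0,0])

```text
time: 13.8
tool_pos: [0.4424, -0.1838, 0.091]
tool_rot: [3.141, -0.0, 3.068]
contact_force: [0.5, 0.2, -3.2]
opening: 0.02
```

Run:
```python
from w import *
s,p,W=wrist('wrist4')
t=s['tool_pos'];nt=np.hypot(W[...,0]-t[0],W[...,1]-t[1])
rect(W,(nt<.065)&(W[...,2]>t[2]-.02)&(W[...,2]<t[2]-.007),'body')
s,p,d,i=grab('side');W=cloud(d,i)
cv2.imwrite('pics/side3.png',cv2.resize(p[150:300,230:400,::-1],None,fx=4,fy=4,interpolation=cv2.INTER_CUBIC))
n2=np.hypot(W[...,0]-.442,W[...,1]+.183)
rect(W,(n2<.07)&(W[...,2]>t[2]-.019)&(W[...,2]<t[2]-.01),'body side view')
rect(W,(n2<.12)&(W[...,2]>.03)&(W[...,2]<.035),'slab side view')
```

```text
t 13.8 [ 0.4424 -0.1838  0.091 ] [ 3.1414e+00 -1.0000e-04  3.0677e+00] [ 0.48  0.17 -3.19] 0.019951537316753497
body 6707 mean [ 0.411  -0.1808  0.077 ] [ 441.9 -183. ] [70.1 99.5] 85.8 z [0.0753 0.0767 0.0814]
body side view 521 mean [ 0.4335 -0.1973  0.0757] [ 441.9 -186.1] [ 70.5 101.7] 83.3 z [0.0731 0.0751 0.0802]
slab side view 1000 mean [ 0.4222 -0.2084  0.0315] [ 442.  -186.2] [129.8 159.4] 85.4 z [0.0302 0.0313 0.0334]
```

View pics/side3.png

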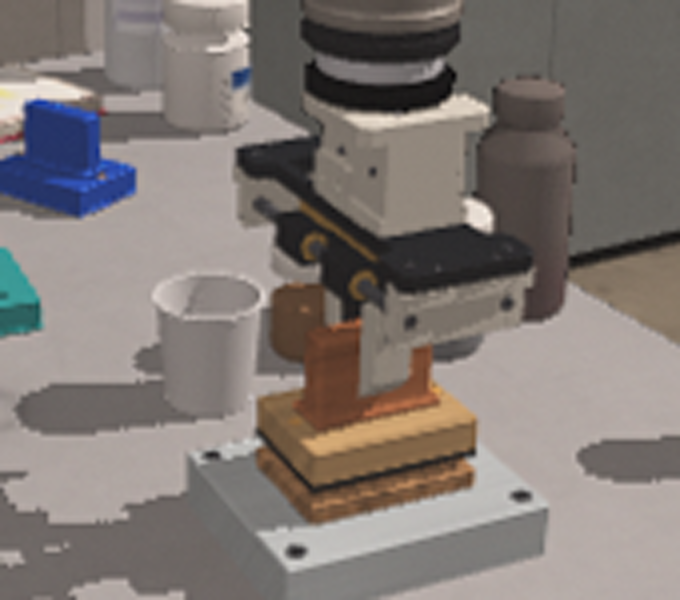

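The block hovers level and square over the pad with a visible gap, and the bystanders are still standing. I'll hand in.

```bash
python3 -c "
from cell import *
print(hand_in())"
```

```text
the job is handed in; nothing more can be done
None
```

I gripped the wooden block by its handle and carried it over the row with its face about 130 mm up. I lowered it square onto the pad until I felt it touch, lifted it 7.8 mm off, and handed it in at 13.9 s while still holding it. `hand_in()` gave no verdict.

- **Touch:** the vertical force went from about -4 N to +6.4 N, so roughly 10 N on the pad against the 40 N limit. The height stopped at a TCP z of 83.2 mm.
- **Last checks while holding:**
  - The block was within about 0.5 mm of the pad's centre.
  - The tool was level to under 0.001 rad.
  - The wrist force was back to the block's weight alone.
  - The finger opening was 20 mm.
  - The cup, the row's jars and the bottle in view looked undisturbed; the tape and jar_far were outside that last crop.
- **Disagreement:** the wrist camera put the block in line with the pad within 0.1°, while the coarser side view gave about 2° (0.037 rad). Both are inside the 0.1 rad limit.
- **Slip on the way:** just above the pad I made a 0.6 mm sideways correction the wrong way and put it right before contact.

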